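# Lay the long sample vial in its cradle

## Task

Two capped sample vials lie loose on the bench on their sides and roll at a touch. Take the longer one and lay it gently lengthwise in the V rests of the metal cradle, centred across both rests, and let go. Leave the short vial where it lies.

Things in the scene. Friction and masses are not known exactly. Their poses are not given: they have to be found in the camera images.
- long_vial_center (a point): Centre of the longer vial: a smooth round cylinder 30 mm in diameter, 110 mm long, white with a blue screw cap of the same diameter at one end, 50 to 100 g. It lies on its side on the bench (centre 15 mm up) and, if pushed, rolls on 5 cm or more. The point is on its axis at mid-length; its x axis runs along it to the cap; y and z turn as it rolls.
- short_vial_center (a point): Centre of the shorter vial: same look and diameter (30 mm) but 60 mm long, also loose on its side. Its x axis runs along it to the cap. To be left alone.
- cradle_seat (a point): Where a seated vial's centre lies, 55 mm above the bench; x level along the cradle (vial lies along it, either way round), z up. Fixed cradle: aluminium base 104x64x8 mm with two 90-degree V rests 12 mm thick, middles 38 mm either side of this point along x (64 mm free between, room for fingers). V bottoms 34 mm, tips 58 mm above the bench, 58 mm over both tips.

How it is judged (in metres and radians):
At the end, for the whole second after the job is handed in: The long vial rests released and still in both V rests: its centre within 15 mm of the seat point along the cradle, 10 mm across it and 6 mm in height, its axis within 10 degrees of the cradle's. The short vial has stayed within 30 mm of where it lay (x of long_vial_center in the frame of cradle_seat between -0.015 and 0.015 m and y of long_vial_center in the frame of cradle_seat between -0.01 and 0.01 m and z of long_vial_center in the frame of cradle_seat between -0.006 and 0.006 m and angle between the x axis of long_vial_center and the x axis of cradle_seat, either way round below 0.175 rad and linear speed of long_vial below 0.03 m/s); the robot touches nothing.
It fails at once if the short vial is pushed or rolled more than 30 mm from its place (distance of short_vial_center from where it was at the start of the episode above 0.03 m).
It fails at once if the long vial is dropped: out of the fingers it moves faster than 0.7 m/s (a fall of more than about 25 mm) (contact force between long_vial and the fingers below 0.1 N and linear speed of long_vial above 0.7 m/s).
It also fails if it takes over 38 s, if anything falls off the work surface, if the arm or the gripper's body presses on something with over 40 N, if the wrist force passes 120 N, or if a joint passes its speed limit or range.

## Robot

A 7-joint arm with a two-finger parallel gripper is mounted at the origin on the work surface; the furniture and walls round the work are solid. World frame = base frame: x ahead of the robot, y to its left, z up, the work surface at z = 0. Lengths are in m, angles in degrees, forces in N, time in s.
With the tool pointing down it reaches from about 0.4 to 0.925 m from the base axis. Payload 5.6 kg.
Tool frame: the origin (TCP) lies on the centre line of the jaws, within the pads' length; the fingertips stand 8 mm ahead of it and the grasp point (between the pads) lies 11 mm behind it; z points along the fingers, y is the line along which they close (so a half turn about z gives the same grasp; the last joint's range is limited). The gripper opens to 85 mm and grips with 20 to 120 N. Pads are 22 mm wide; open, the fingers measure 114 mm over their backs; the gripper's body (76 mm by 85 mm) begins 54 mm behind the grasp point. The pads swing forward as they close: fully open they stand 13 mm farther back than shut.
Start: joints at [63.713, 26.786, -0.665, 91.828, 0.344, 61.387, -3.226], TCP at [0.263, -0.595, 0.239] pointing down, gripper open.
Joint ranges: [-144.91, 144.91], [-17.63, 115.5], [-89.93, 88.59], [15.96, 139.68], [-74.01, 254.01], [8.47, 105.57], [-167.45, 167.45]. Speed limits (degrees/s): [147.25, 147.25, 180, 180, 180, 180, 180].

## Interface

Orientations are given as a 3x3 rotation matrix whose columns are the frame's x, y, z axes.
In Python, from bench import sensors, vision, arm, nets gives the robot as it stands. The module is installed in compiled form; this text tells all that it offers.
- The arm moves only by the tool drive_tool, never from a script. Its argument "moves" is a list of rows, each a list of 7 numbers: the shift along the tool's x, y, z in units of 25 mm (1.0 is 25 mm), then the turn, a rotation vector about the tool's x, y, z in units of 8 degrees (1.0 is 8 degrees), then the closure, from 0 (fully open) to 1 (shut). In form: [[x, y, z, ax, ay, az, claw], ...]. A call has 1 to 12 rows; each row is the pose to reach, as a shift and turn from the pose commanded when the call began, along the tool's axes at that moment; what a row does not reach only later rows make up. A row lasts 1/10 s, in which the tool goes at most 50 mm and 8.59 degrees, less where a joint would pass 70% of its speed; a pose out of reach is approached as far as the arm can. A call with a gripper value outside its range is refused whole. The fingers move at their own pace and stop on an object; "grip_force" is the grip in N (left out, the last holds). Time passes only in rows, so rows that repeat a pose let the fingers close. It gives the time, the measured TCP pose, the force, the opening and the grip force at its end, in the units of the state.
- sensors.get_obs(): the state, without advancing time (a new reading comes with each control period).
- vision.get_image(name): name is "side" or "top"; returns the picture (400x640x3 uint8, red, green, blue); there is no depth.
- vision.camera_params(name): a dict with "vfov" (degrees; the focal length in pixels is half the picture's height over the tangent of half this angle, whatever the lens; pixels are square), "cx", "cy" (the principal point, pixels), "position" and "orientation" of the camera in the world. Camera axes: x right, y up, looking along -z (the intrinsics and any distortion apply to the point x, -y, -z); pixel columns grow to the right and rows downward; lengths in m; the calibration is good to about 2 mm. A picture is of the moment at which its call begins. camera_params takes no time and is no camera call.
- arm.sign_off(): hands the job in; it is judged then, once.
Trained networks look in the newest picture that a camera, given by its name, has taken for a name from the list of things; names that differ only in an ending like _2 or _b are one class to them, and where a whole thing is asked for, a point or a joint stands for the part that bears it (a point fixed in the world has none). Each returns a list of dicts, best first, with "conf" (0 to 1); they miss things now and then, are a little off and sometimes report something else, mostly with a low value. They report only what shows in the picture. A call takes as long as a camera call.
- nets.find_in(target, camera): "bbox" ([left, top, width, height] as shares, 0 to 1, of the picture: columns of its width, rows of its height, round what is visible of it).
- nets.cut_out(target, camera): "region" (400x640 bool, what is visible of it) and "bbox" ([left, top, width, height] as shares, 0 to 1, of the picture: columns of its width, rows of its height, round what is visible of it).
The state is a dict: "time": time; "joint_positions": joint angles; "qvel": joint speeds; "tau": joint torques, N m; "ee_pos": TCP position; "eef_rot": TCP orientation; "force": force on the tool from outside, world axes, zero at the start; "torque": the same for the moment, N m; "opening": finger opening in m; "grasp_force": force on a finger pad.
Only numpy, scipy, OpenCV 4.12 (cv2) and the standard library are available. Lean on these libraries where they do the work, as an engineer would, in place of code of your own. Each camera call takes 0.05 s, during which the arm holds its last target. There are 200 camera calls.

## Working session

There is one attempt and no reset: what is moved stays moved. The work goes in short steps, Python scripts to look and compute and a tool call to move; the robot and the scene stay as the last step left them, time stands still between calls to the robot, and variables do not carry over. Pictures are saved under pics/ and viewed, at most 10 in all, crops included, and the job is handed in when it is done.

Besides the shell and the picture viewer there is one more tool, called after "Call:" as name(argument=value, ...), one argument or row to a line, values as JSON. drive_tool: Moves the arm, as the interface text tells. Its arguments: {"type":"object","properties":{"moves":{"type":"array"},"grip_force":{"type":"number"}},"required":["moves"]}

```bash
mkdir -p pics; python3 - <<'E'
from bench import sensors, vision, nets
import cv2, numpy as np
o=sensors.get_obs()
for k in ('time','ee_pos','eef_rot','opening','force'): print(k,np.round(o[k],4).tolist())
for c in ('side','top'):
    im=vision.get_image(c); cv2.imwrite(f'pics/{c}0.png',im[:,:,::-1]); print(c,vision.camera_params(c))
    for t in ('long_vial_center','short_vial_center','cradle_seat'):
        try:
            for r in nets.cut_out(t,c)[:3]: print(t,r['conf'],np.round(np.array(r['bbox'])*[640,400,640,400]))
        except Exception as e: print(t,e)
E
```

```text
time 0.0
ee_pos [0.2623, -0.5941, 0.2383]
eef_rot [[0.9148, 0.4039, -0.0008], [0.4039, -0.9148, 0.0016], [-0.0001, -0.0018, -1.0]]
opening 0.0857
force [-0.5172, 0.4845, -0.4678]
side {'vfov': 55.88754191420606, 'cx': 312.8095453939979, 'cy': 197.7250589535158, 'position': array([ 0.3663495 , -0.7084042 ,  0.44136135]), 'orientation': array([[ 0.98825512,  0.06061583, -0.14027668],
       [-0.15261711,  0.43797611, -0.88593733],
       [ 0.007736  ,  0.89694072,  0.44208315]])}
short_vial_center 0.75 [278. 213.  28.  21.]
cradle_seat 0.57 [296. 172.  42.  33.]
top {'vfov': 52.89463470354794, 'cx': 318.9535679465191, 'cy': 197.99613151953483, 'position': array([0.27551099, 0.03127986, 0.88939677]), 'orientation': array([[ 0.12880419,  0.95844544, -0.25454238],
       [-0.99164661,  0.12272118, -0.03970529],
       [-0.00681761,  0.2575303 ,  0.96624617]])}
long_vial_center 0.78 [388. 199.  30.  49.]
short_vial_center 0.88 [321. 218.  19.  28.]
cradle_seat 0.74 [249. 160.  42.  53.]
```

View pics/side0.png

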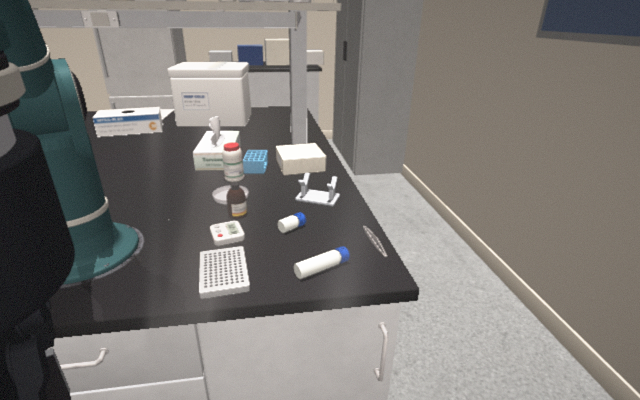

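View pics/top0.png

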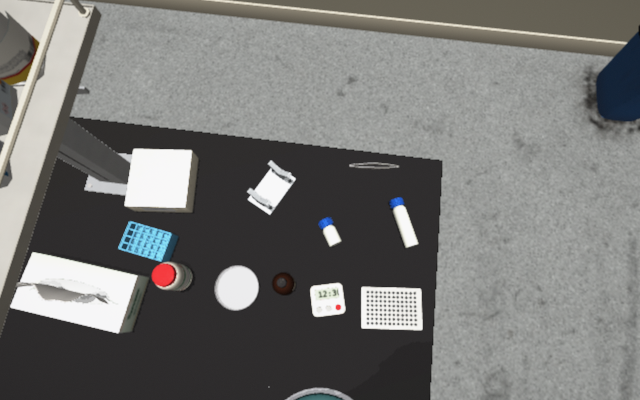

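The side view shows the long vial at about (322,262), the short vial at (292,223) and the cradle at (318,190). The top view shows the long vial at (404,222), the short vial at (330,231) and the cradle at (271,187). I'll fit silhouettes in both views.

```bash
cat > fit.py <<'E'
from bench import vision
import cv2, numpy as np
from scipy.optimize import minimize
S=8
def proj(c,P):
    p=vision.camera_params(c); f=200/np.tan(np.radians(p['vfov']/2))
    q=(P-p['position'])@p['orientation']
    return np.c_[p['cx']+f*q[:,0]/-q[:,2], p['cy']-f*q[:,1]/-q[:,2]]
def box(x,y,z): return np.array([[a,b,c] for a in x for b in y for c in z])
def vial(L,z=.015):
    t=np.linspace(0,2*np.pi,40); return [np.array([[s*L/2,.015*np.cos(a),z+.015*np.sin(a)] for s in(-1,1) for a in t])]
def cradle():
    out=[box((-.052,.052),(-.032,.032),(0,.008))]
    for s in(-1,1):
        xs=(s*.038-.006,s*.038+.006)
        for e in(-1,1):   # each V arm
            out.append(np.array([[x,e*y,z] for x in xs for y,z in((0,.008),(.008,.008),(0,.034),(.024,.058),(.029,.058),(.029,.05))]))
    return out
def render(parts,pose,c,roi):
    x,y,a=pose; R=np.array([[np.cos(a),-np.sin(a),0],[np.sin(a),np.cos(a),0],[0,0,1]])
    l,t,w,h=roi; m=np.zeros((h*S,w*S),np.uint8)
    for P in parts:
        uv=(proj(c,P@R.T+[x,y,0])-[l,t]+.5)*S
        cv2.fillConvexPoly(m,cv2.convexHull(np.round(uv).astype(np.int32)),1)
    return cv2.resize(m.astype(np.float32),(w,h),interpolation=cv2.INTER_AREA)
def fg(im,roi,th=75):
    l,t,w,h=roi; g=im[t:t+h,l:l+w].max(2).astype(float); return np.clip((g-th+35)/70,0,1)
def fit(parts,rois,ims,p0):
    F={c:fg(ims[c],r) for c,r in rois.items()}
    cost=lambda p:sum(np.abs(render(parts,p,c,r)-F[c]).sum() for c,r in rois.items())
    b=None
    for d in np.radians(np.arange(-24,25,12)):
        s=np.array([[0,0,0],[.015,0,0],[0,.015,0],[0,0,.15]])+p0+[0,0,d]
        r=minimize(cost,s[0],method='Nelder-Mead',options=dict(initial_simplex=s,xatol=1e-4,fatol=.05))
        if b is None or r.fun<b.fun:b=r
    return b.x,b.fun,{c:F[c].sum() for c in F}
def ground(c,uv,z):
    p=vision.camera_params(c); f=200/np.tan(np.radians(p['vfov']/2))
    d=p['orientation']@np.array([(uv[0]-p['cx'])/f,-(uv[1]-p['cy'])/f,-1]); return p['position']+d*(z-p['position'][2])/d[2]
E
cat > run.py <<'E'
from fit import *
ims={c:cv2.imread(f'pics/{c}0.png')[:,:,::-1] for c in('top','side')}
def yaw(c,a,b,z): d=ground(c,b,z)-ground(c,a,z); return np.arctan2(d[1],d[0])
T={'long':(vial(.11),dict(top=(382,192,42,62),side=(288,242,68,42)),(404,222),yaw('top',(411,244),(398,202),.015)),
'short':(vial(.06),dict(top=(314,212,32,38),side=(272,208,38,30)),(330,231),yaw('top',(335,244),(324,220),.015)),
'cradle':(cradle(),dict(top=(242,156,56,62),side=(290,170,54,38)),(271,189),yaw('top',(258,202),(284,174),.03))}
for n,(P,R,uv,a) in T.items():
    g=ground('top',uv,.015)
    for rr in (R,{'top':R['top']},{'side':R['side']}):
        x,f,s=fit(P,rr,ims,np.array([g[0],g[1],a])); print(n,list(rr),np.round(x[:2],4),round(np.degrees(x[2]),1),'cost',round(f,1),s)
E
python3 run.py
```

```text
long ['top', 'side'] [ 0.476  -0.1252] 23.5 cost 1402.6 {'top': np.float64(925.0285714285715), 'side': np.float64(2094.8571428571427)}
long ['top'] [ 0.4756 -0.1249] 24.0 cost 219.1 {'top': np.float64(925.0285714285715)}
long ['side'] [ 0.4769 -0.128 ] 21.9 cost 1168.6 {'side': np.float64(2094.8571428571427)}
short ['top', 'side'] [0.4341 0.0344] 31.4 cost 494.8 {'top': np.float64(496.44285714285706), 'side': np.float64(761.3285714285714)}Traceback (most recent call last):
  File "run.py", line 10, in <module>
    x,f,s=fit(P,rr,ims,np.array([g[0],g[1],a])); print(n,list(rr),np.round(x[:2],4),round(np.degrees(x[2]),1),'cost',round(f,1),s)
          ~~~^^^^^^^^^^^^^^^^^^^^^^^^^^^^^^^^^^
  File "fit.py", line 34, in fit
    r=minimize(cost,s[0],method='Nelder-Mead',options=dict(initial_simplex=s,xatol=1e-4,fatol=.05))
    res = _minimize_neldermead(fun, x0, args, callback, bounds=bounds,
                               **options)
    fxc = func(xc)
    fx = function(np.copy(x), *(wrapper_args + args))
  File "fit.py", line 30, in <lambda>
    cost=lambda p:sum(np.abs(render(parts,p,c,r)-F[c]).sum() for c,r in rois.items())
                  ~~~^^^^^^^^^^^^^^^^^^^^^^^^^^^^^^^^^^^^^^^^^^^^^^^^^^^^^^^^^^^^^^^^
  File "fit.py", line 30, in <genexpr>
    cost=lambda p:sum(np.abs(render(parts,p,c,r)-F[c]).sum() for c,r in rois.items())
                             ~~~~~~^^^^^^^^^^^^^
  File "fit.py", line 23, in render
    uv=(proj(c,P@R.T+[x,y,0])-[l,t]+.5)*S
        ~~~~^^^^^^^^^^^^^^^^^
  File "fit.py", line 6, in proj
    p=vision.camera_params(c); f=200/np.tan(np.radians(p['vfov']/2))
ValueError: time passes only in moves, steps and waits
```

```bash
sed -i 's/^S=8/S=8\nCP={c:vision.camera_params(c) for c in("top","side")}/; s/p=vision.camera_params(c);/p=CP[c];/' fit.py
python3 - <<'E'
s=open('fit.py').read()
a=s.index('def fg'); b=s.index('def fit(')
s=s[:a]+'''def fg(im,roi):
    l,t,w,h=roi; g=im[t:t+h,l:l+w].max(2).astype(float); lo=np.median(g[[0,-1]]); th,_=cv2.threshold(g.astype(np.uint8),0,255,cv2.THRESH_OTSU)
    th=min(th,lo+60); return np.clip((g-th+20)/40,0,1)
'''+s[b:]
open('fit.py','w').write(s)
E
cat >> run.py <<'E'
    if n!='short':
        x,f,s=fit(P,R,ims,np.array([g[0],g[1],a]))
        for c,r in R.items():
            l,t,w,h=r; o=np.ascontiguousarray(ims[c][t:t+h,l:l+w,::-1]); o=cv2.resize(o,None,fx=4,fy=4,interpolation=cv2.INTER_NEAREST)
            m=cv2.resize((render(P,x,c,r)>.5).astype(np.uint8),None,fx=4,fy=4,interpolation=cv2.INTER_NEAREST)
            cv2.drawContours(o,cv2.findContours(m,0,2)[0],-1,(0,0,255),1)
            pad=np.zeros((260,290,3),np.uint8); pad[:o.shape[0],:o.shape[1]]=o; T.setdefault
            V=globals().setdefault('V',[]); V.append(pad)
cv2.imwrite('pics/ov.png',np.vstack([np.hstack(V[:2]),np.hstack(V[2:])]))
E
python3 run.py
```

```text
long ['top', 'side'] [ 0.4762 -0.1253] 24.5 cost 129.1 {'top': np.float64(698.7), 'side': np.float64(848.9499999999999)}
long ['top'] [ 0.4758 -0.1249] 23.8 cost 29.8 {'top': np.float64(698.7)}
long ['side'] [ 0.4776 -0.1261] 24.3 cost 66.1 {'side': np.float64(848.9499999999999)}
short ['top', 'side'] [0.4341 0.0348] 33.7 cost 77.5 {'top': np.float64(380.775), 'side': np.float64(336.35)}
short ['top'] [0.4339 0.0349] 32.5 cost 26.4 {'top': np.float64(380.775)}
short ['side'] [0.4346 0.0337] 37.3 cost 38.5 {'side': np.float64(336.35)}
cradle ['top', 'side'] [0.5174 0.1786] -26.6 cost 350.0 {'top': np.float64(1310.475), 'side': np.float64(723.325)}
cradle ['top'] [0.5167 0.1787] -26.9 cost 77.6 {'top': np.float64(1310.475)}
cradle ['side'] [0.5187 0.1769] -24.1 cost 253.2 {'side': np.float64(723.325)}
```

View pics/ov.png

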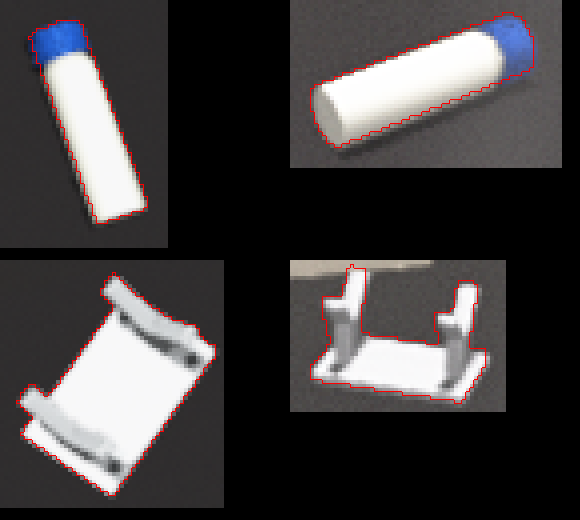

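The overlays match both views. The long vial is at (0.476, -0.125) with yaw 24°, and the tool is already aligned with it. The cradle is at (0.517, 0.178) with yaw -26.6°.

Call:
drive_tool(
  moves=[
    [1,-0.9,0.3,0,0,0,0],
    [2.5,-2.2,0.8,0,0,0,0],
    [4,-3.6,1.2,0,0,0,0],
    [5.5,-5,1.7,0,0,0,0],
    [7,-6.3,2.1,0,0,0,0],
    [8.5,-7.6,2.6,0,0,0,0],
    [10,-9,3.1,0,0,0,0],
    [11.5,-10.3,3.5,0,0,0,0],
    [13,-11.6,4,0,0,0,0],
    [14.4,-12.8,4.4,0,0,0,0],
    [15.1,-13.4,4.6,0,0,0,0],
    [15.4,-13.7,4.7,0,0,0,0],
  ],
  grip_force=30,
)

```text
time: 1.6
ee_pos: [0.4777, -0.1217, 0.1213]
eef_rot: [[0.912, 0.409, 0.0], [0.409, -0.912, 0.002], [0.001, -0.001, -1.0]]
force: [0.8, -0.1, -0.2]
opening: 0.0852
grasp_force: 0.0
```

Call:
drive_tool(
  moves=[
    [0,0,0,0,0,0,0],
    [0,0,0,0,0,0,0],
    [0,0,0,0,0,0,0],
  ],
)

```text
time: 1.9
ee_pos: [0.4759, -0.1279, 0.1221]
eef_rot: [[0.916, 0.401, 0.0], [0.401, -0.916, -0.001], [-0.0, 0.001, -1.0]]
force: [-0.7, -0.7, -0.3]
opening: 0.0854
grasp_force: 0.0
```

```bash
cat > tgt.py <<'E'
from bench import sensors
import numpy as np, sys
from scipy.spatial.transform import Rotation as Ro
x,y,z,yaw=map(float,sys.argv[1:]); o=sensors.get_obs(); R=np.array(o['eef_rot']); a=np.radians(yaw)
D=np.array([[np.cos(a),np.sin(a),0],[np.sin(a),-np.cos(a),0],[0,0,-1]])
print('t',o['time'],'pos',np.round(o['ee_pos'],4),'yaw',np.degrees(np.arctan2(R[1,0],R[0,0])),'q',np.round(o['joint_positions'],1),'F',np.round(o['force'],1),'open',o['opening'])
print('shift',np.round(R.T@(np.array([x,y,z])-o['ee_pos'])/.025,2),'turn',np.round(Ro.from_matrix(R.T@D).as_rotvec(degrees=True)/8,2))
E
python3 tgt.py 0.4762 -0.1253 0.012 24
```

```text
t 1.9 pos [ 0.4759 -0.1279  0.1221] yaw 23.636325817006657 q [ 20.5  22.1 -11.2 118.3   6.6  40.2 -61.3] F [-0.7 -0.7 -0.3] open 0.08536262706908894
shift [ 0.05 -0.09  4.4 ] turn [ 0.01  0.   -0.05]
```

Call:
drive_tool(
  moves=[
    [0,-0.1,0.6,0,0,0,0],
    [0,-0.1,1.3,0,0,0,0],
    [0,-0.1,2,0,0,0,0],
    [0,-0.1,2.7,0,0,0,0],
    [0,-0.1,3.3,0,0,0,0],
    [0,-0.1,3.8,0,0,0,0],
    [0,-0.1,4.1,0,0,0,0],
    [0,-0.1,4.2,0,0,0,0],
    [0,-0.1,4.2,0,0,0,0],
    [0,-0.1,4.2,0,0,0,0],
  ],
)

```text
time: 2.9
ee_pos: [0.4758, -0.1237, 0.0172]
eef_rot: [[0.915, 0.404, 0.001], [0.404, -0.915, -0.0], [0.001, 0.001, -1.0]]
force: [-0.4, 0.4, 0.6]
opening: 0.0857
grasp_force: 0.0
```

```bash
python3 tgt.py 0.4762 -0.1253 0.012 24; python3 - <<'E'
from bench import vision
import cv2
im=vision.get_image('side')[190:310,240:400,::-1]; a=cv2.resize(im,None,fx=4,fy=4); cv2.imwrite('pics/s1.png',a)
E
```

```text
t 2.9 pos [ 0.4758 -0.1237  0.0172] yaw 23.81449664229439 q [ 17.7  32.9  -8.5 120.6  10.2  27.1 -64.7] F [-0.4  0.4  0.6] open 0.08566111896885319
shift [-0.01  0.06  0.21] turn [ 0.   -0.   -0.02]
```

View pics/s1.png

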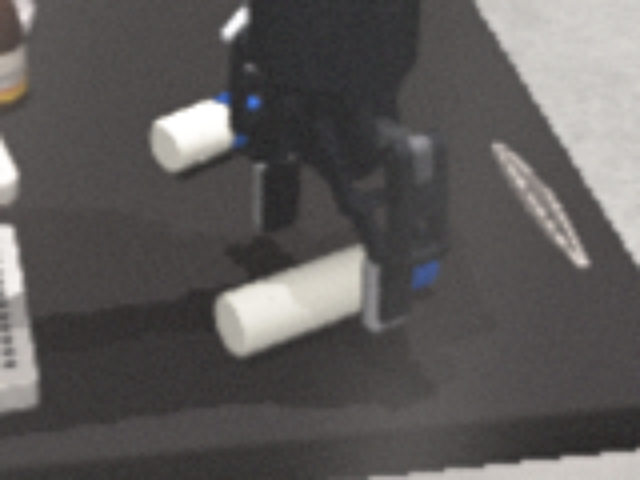

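The fingers straddle the vial, with its free end at crop (235,325) and its cap at (425,275). It hasn't moved. I'll lower a little and close.

Call:
drive_tool(
  moves=[
    [0,0.05,0.1,0,0,0,0],
    [0,0.05,0.2,0,0,0,0.15],
    [0,0.05,0.2,0,0,0,0.3],
    [0,0.05,0.2,0,0,0,0.4],
    [0,0.05,0.2,0,0,0,0.5],
    [0,0.05,0.2,0,0,0,0.6],
    [0,0.05,0.2,0,0,0,0.7],
    [0,0.05,0.2,0,0,0,0.8],
    [0,0.05,0.2,0,0,0,0.9],
    [0,0.05,0.2,0,0,0,0.9],
    [0,0.05,0.2,0,0,0,0.9],
    [0,0.05,0.2,0,0,0,0.9],
  ],
  grip_force=30,
)

```text
time: 4.15
ee_pos: [0.4759, -0.1247, 0.0119]
eef_rot: [[0.915, 0.404, 0.0], [0.404, -0.915, -0.0], [0.0, 0.0, -1.0]]
force: [-0.9, -0.0, 5.8]
opening: 0.0292
grasp_force: 29.6
```

Call:
drive_tool(
  moves=[
    [0,0,-0.3,0,0,0,0.9],
    [0,0,-0.9,0,0,0,0.9],
    [0,0,-1.7,0,0,0,0.9],
    [0,0,-2.6,0,0,0,0.9],
    [0,0,-3.5,0,0,0,0.9],
    [0,0,-4.4,0,0,0,0.9],
    [0,0,-5.2,0,0,0,0.9],
    [0,0,-5.8,0,0,0,0.9],
    [0,0,-6,0,0,0,0.9],
    [0,0,-6,0,0,0,0.9],
    [0,0,-6,0,0,0,0.9],
  ],
)

```text
time: 5.25
ee_pos: [0.4753, -0.1246, 0.1611]
eef_rot: [[0.915, 0.404, -0.001], [0.404, -0.915, 0.0], [-0.001, -0.001, -1.0]]
force: [0.6, -0.6, -1.0]
opening: 0.0289
grasp_force: 29.8
```

```bash
python3 tgt.py 0.5174 0.1784 0.14 -26.6; python3 - <<'E'
from bench import vision
import cv2
im=vision.get_image('side')[110:310,220:420,::-1]; a=cv2.resize(im,None,fx=3,fy=3); cv2.imwrite('pics/s2.png',a)
E
```

```text
t 5.25 pos [ 0.4753 -0.1246  0.1611] yaw 23.81647366500686 q [ 21.2  18.5 -12.2 116.9   5.4  45.2 -60.4] F [ 0.6 -0.6 -1. ] open 0.028866413568454333
shift [  6.43 -10.41   0.84] turn [-0.    0.01  6.3 ]
```

View pics/s2.png

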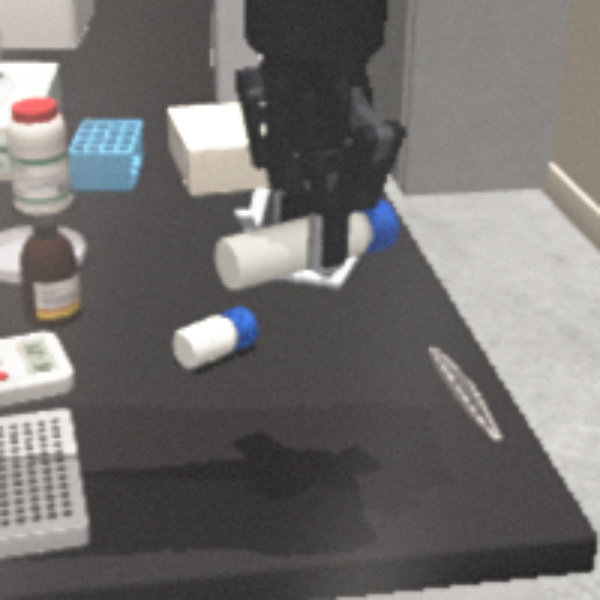

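The vial is held level, with its ends at crop (232,265) and (382,225). The short vial is undisturbed. Next I'll carry it to above the cradle.

Call:
drive_tool(
  moves=[
    [0.3,-0.5,0,0,0,0.3,0.9],
    [0.9,-1.4,0,0,0,0.8,0.9],
    [1.5,-2.5,0,0,0,1.5,0.9],
    [2.2,-3.6,0,0,0,2.2,0.9],
    [2.9,-4.7,0,0,0,2.9,0.9],
    [3.6,-5.8,0,0,0,3.6,0.9],
    [4.3,-6.9,0,0,0,4.3,0.9],
    [5,-8,0,0,0,5,0.9],
    [5.6,-9,0,0,0,5.6,0.9],
    [6.1,-9.9,0,0,0,6.1,0.9],
    [6.4,-10.3,0,0,0,6.3,0.9],
    [6.4,-10.4,0,0,0,6.3,0.9],
  ],
)

```text
time: 6.5
ee_pos: [0.5167, 0.1798, 0.1606]
eef_rot: [[0.896, -0.445, -0.002], [-0.445, -0.896, 0.0], [-0.001, 0.001, -1.0]]
force: [-0.4, -0.5, -0.9]
opening: 0.0287
grasp_force: 29.8
```

Call:
drive_tool(
  moves=[
    [0,0,0.8,0,0,0,0.9],
    [0,0,1.6,0,0,0,0.9],
    [0,0,2,0,0,0,0.9],
    [0,0,2,0,0,0,0.9],
    [0,0,2,0,0,0,0.9],
  ],
)

```text
time: 7.0
ee_pos: [0.5174, 0.1773, 0.1119]
eef_rot: [[0.894, -0.448, -0.0], [-0.448, -0.894, -0.0], [-0.0, 0.0, -1.0]]
force: [-0.4, -0.4, -0.3]
opening: 0.0288
grasp_force: 29.8
```

```bash
python3 tgt.py 0.5174 0.1784 0.052 -26.6; python3 - <<'E'
from bench import vision
import cv2, numpy as np
v=[]
for c,(l,t) in dict(top=(215,130),side=(260,120)).items():
    im=vision.get_image(c); cv2.imwrite(f'pics/{c}3.png',im[:,:,::-1])
    v.append(cv2.resize(im[t:t+100,l:l+100,::-1],None,fx=4,fy=4))
cv2.imwrite('pics/h.png',np.hstack(v))
E
```

```text
t 7.0 pos [0.5174 0.1773 0.1119] yaw -26.6027276453495 q [ -16.4   27.    -7.5  111.5    5.2   41.8 -143.6] F [-0.4 -0.4 -0.3] open 0.0287843315789549
shift [-0.02 -0.04  2.39] turn [ 0.  0. -0.]
```

View pics/h.png

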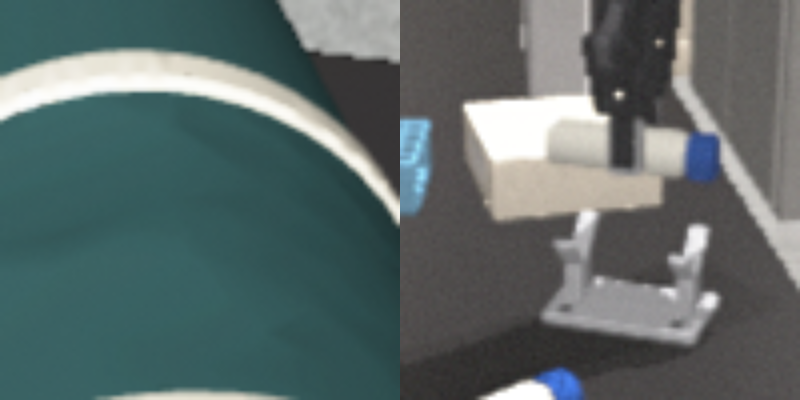

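The vial is held level above the cradle. In the side view its ends are at about columns 297 and 340. The arm hides it from the top camera. I'll compare with the prediction for a centred grasp.

```bash
python3 - <<'E'
from fit import *
a=np.radians(-26.6);u=np.array([np.cos(a),np.sin(a),0])
for s in(-.006,0,.006):
    P=vial(.11,.115)[0]; R=np.array([[u[0],-u[1],0],[u[1],u[0],0],[0,0,1]])
    q=proj('side',(P+[s,0,0])@R.T+[.5174,.1773,0]); print(s,q.min(0).round(1),q.max(0).round(1))
im=cv2.imread('pics/side3.png').astype(int)[145:170,285:350]
b=(im[:,:,0]-im[:,:,2]>50); print('cap',np.argwhere(b).min(0)+[145,285],np.argwhere(b).max(0)+[145,285])
E
```

```text
-0.006 [292.6 147.8] [337.8 164.5]
0 [294.8 148. ] [340.1 164.8]
0.006 [297.1 148.3] [342.4 165.1]
cap [153 332] [164 339]
```

The grasp is centred to about 1–2 mm. I'll lower gently.

Call:
drive_tool(
  moves=[
    [0,0,0.4,0,0,0,0.9],
    [0,0,0.9,0,0,0,0.9],
    [0,0,1.3,0,0,0,0.9],
    [0,0,1.6,0,0,0,0.9],
    [0,0,1.9,0,0,0,0.9],
    [0,0,2.1,0,0,0,0.9],
    [0,0,2.2,0,0,0,0.9],
    [0,0,2.3,0,0,0,0.9],
    [0,0,2.3,0,0,0,0.9],
    [0,0,2.3,0,0,0,0.9],
  ],
)

```text
time: 8.1
ee_pos: [0.5174, 0.1779, 0.0545]
eef_rot: [[0.894, -0.447, 0.0], [-0.447, -0.894, 0.0], [0.0, -0.0, -1.0]]
force: [0.0, 0.5, -0.6]
opening: 0.0287
grasp_force: 29.8
```

```bash
python3 tgt.py 0.5174 0.1784 0.052 -26.6
```

```text
t 8.1 pos [0.5174 0.1779 0.0545] yaw -26.58035738909858 q [ -17.1   32.3   -6.7  112.8    6.3   35.2 -144.5] F [ 0.   0.5 -0.6] open 0.028747356253045232
shift [-0.01 -0.02  0.1 ] turn [-0. -0.  0.]
```

Call:
drive_tool(
  moves=[
    [0,0,0.05,0,0,0,0.9],
    [0,0,0.1,0,0,0,0.9],
    [0,0,0.1,0,0,0,0.9],
  ],
)

```text
time: 8.4
ee_pos: [0.5173, 0.177, 0.0526]
eef_rot: [[0.894, -0.448, -0.0], [-0.448, -0.894, -0.001], [0.0, 0.001, -1.0]]
force: [-2.1, -2.6, 7.4]
opening: 0.0292
grasp_force: 30.5
```

It has touched the rests, with 7 N upward. I'll open slowly.

Call:
drive_tool(
  moves=[
    [0,0,0.1,0,0,0,0.66],
    [0,0,0.1,0,0,0,0.63],
    [0,0,0.1,0,0,0,0.6],
    [0,0,0.1,0,0,0,0.57],
    [0,0,0.1,0,0,0,0.53],
    [0,0,0.1,0,0,0,0.48],
    [0,0,0.1,0,0,0,0.4],
    [0,0,0.1,0,0,0,0.3],
    [0,0,0.1,0,0,0,0.2],
    [0,0,0.1,0,0,0,0.1],
    [0,0,0.1,0,0,0,0],
    [0,0,0.1,0,0,0,0],
  ],
)

```text
time: 9.6
ee_pos: [0.5173, 0.1778, 0.0493]
eef_rot: [[0.894, -0.447, -0.0], [-0.447, -0.894, -0.0], [0.0, 0.0, -1.0]]
force: [-0.9, 0.6, -0.3]
opening: 0.0854
grasp_force: 0.0
```

Call:
drive_tool(
  moves=[
    [0,0,-0.3,0,0,0,0],
    [0,0,-1,0,0,0,0],
    [0,0,-2,0,0,0,0],
    [0,0,-3,0,0,0,0],
    [0,0,-4,0,0,0,0],
    [0,0,-5,0,0,0,0],
    [0,0,-6,0,0,0,0],
    [0,0,-6,0,0,0,0],
    [0,0,-6,0,0,0,0],
  ],
)

```text
time: 10.5
ee_pos: [0.5174, 0.1778, 0.2]
eef_rot: [[0.894, -0.447, 0.001], [-0.447, -0.894, 0.0], [0.001, -0.001, -1.0]]
force: [-0.1, 0.3, -0.9]
opening: 0.0854
grasp_force: 0.0
```

```bash
python3 - <<'E'
from fit import *
im=vision.get_image('side'); a=cv2.resize(im[140:250,250:380,::-1],None,fx=5,fy=5); cv2.imwrite('pics/f.png',a)
im=im.astype(int)[160:210,285:350]
b=im[:,:,2]-im[:,:,0]>50; print('cap',np.argwhere(b).min(0)+[160,285],np.argwhere(b).max(0)+[160,285])
a=np.radians(-26.6);R=np.array([[np.cos(a),-np.sin(a),0],[np.sin(a),np.cos(a),0],[0,0,1]])
q=proj('side',vial(.11,.055)[0]@R.T+[.5174,.1784,0]); print('seat pred',q.min(0).round(1),q.max(0).round(1))
E
```

```text
cap [175 331] [186 338]
seat pred [295.1 169.7] [339.1 186.6]
```

View pics/f.png

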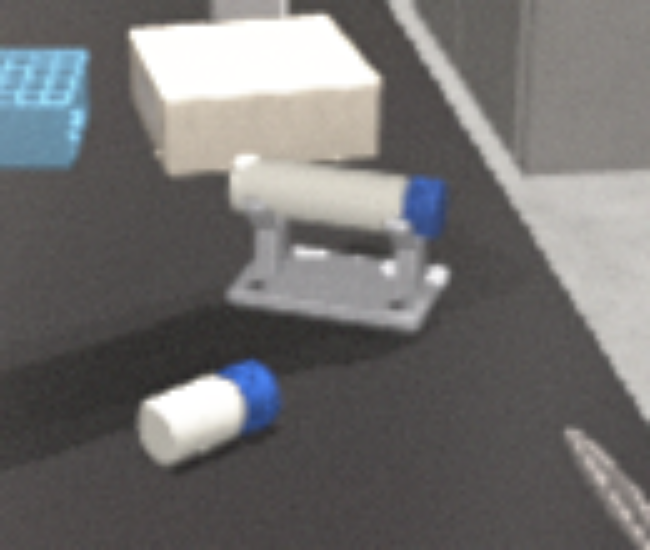

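The long vial lies level in both rests, with its ends at crop (232,190) and (445,205), matching the predicted seat. The short vial is in its original place.

```bash
python3 -c "
from bench import arm
print(arm.sign_off())"
```

```text
the job is handed in; nothing more can be done
None
```

The long vial is resting released and centred in both V rests of the cradle, the short vial is where it lay, and I handed the job in at about 10.6 s; the sign-off returned no verdict.

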